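# Open the packet bin whose catch may be on

### The job

Open the sloping lid of the white packet bin by its round black knob and leave it standing level, held by its stiff hinge. The knob also works a hidden catch, and only trying the lid tells whether the catch is on; if the lid is held, a quarter turn of the knob frees it. Do not knock over or push away the date stamp and the sachet cup that stand beside the bin.

Things in the scene. Friction and masses are not known exactly. Their poses are not given: they have to be found in the camera images.
- packet_bin: White sheet-metal bin with a sloping bare-metal lid, 215 mm deep (x, front face at -115 mm, back at +100 mm) by 200 wide (y), fixed to the table; front wall 80 mm high, back wall 180 mm high. Origin: centre of its underside on the table. Its -x axis points out of its low front (towards the robot), z up.
- bin_lid (a joint): Opening of the lid, rad: 0 shut (it slopes down to the front at 30 degrees), 0.524 level, 1.6 fully open; the front edge goes up. The hinge is stiff: the lid stays where it is let go. A free lid takes 4 to 8 N at the knob to lift, 1 to 4 N to lower; a caught lid gives less than 0.03 rad and then does not yield.
- bin_hinge (a point): Point on the hinge line at its middle, 180 mm above the table when the bin stands. Its y axis is the hinge line, its x axis points up the slope in the lid's plane and its z axis out of the lid; both turn with the lid (positive opening turns about +y).
- bin_knob_grip (a point): Middle of the round black knob, 138 mm from the hinge line and 27 mm off the lid's underside plane; axes as bin_hinge (they do not show how the knob is turned). Knob: cylinder 45 mm in diameter, 30 mm high (15 mm either side of this point), underside 7 mm off the lid's face, axis square to the lid. It turns either way with slight friction, without stops.
- bin_lid_edge (a point): Middle of the lid's front edge, 202 mm from the hinge line, on the lid's upper face.
- date_stamp: Wooden date stamp standing upright, 26 x 42 x 78 mm, loose, beside the bin's right side. Origin: centre of its underside.
- sachet_cup: White cup of sachets, 70 mm wide and 79 mm high, loose, beside the bin's left side. Origin: centre of its underside.
- bin_catch (a point): Point on the knob's axis under the lid, where the knob turns a hidden two-ended bar; goes with the lid, does not show the turn. Within about 0.6 rad of lying up and down the slope the bar holds the lid, otherwise the lid is free. So if the lid is caught, turning the knob 1.3 to 1.8 rad either way frees it; if it is free, the same turn may catch it.

How it is judged:
At the end, for the whole second after the job is handed in: The lid stands still, level to within 0.12 rad (7 degrees) (value of joint bin_lid between 0.404 and 0.644 rad and velocity of joint bin_lid between -0.03 and 0.03 rad/s); the robot touches nothing.
It fails at once if the date stamp is knocked over or pushed more than 40 mm (angle between date_stamp's own z axis and vertical above 0.6 rad or distance of date_stamp from where it was at the start of the episode above 0.04 m).
It fails at once if the sachet cup is knocked over or pushed more than 40 mm (angle between sachet_cup's own z axis and vertical above 0.6 rad or distance of sachet_cup from where it was at the start of the episode above 0.04 m).
It also fails if it takes over 40 s, if anything falls off the work surface, if the arm or the gripper's body presses on something with over 40 N, if the wrist force passes 120 N, or if a joint passes its speed limit or range.

### The arm

A 7-joint arm with a two-finger parallel gripper is mounted at the origin on a cart in front of the work surface, level with it; the furniture and walls round the work are solid. World frame = base frame: x ahead of the robot, y to its left, z up, the work surface at z = 0. Lengths are in m, angles in rad, forces in N, time in s.
With the tool pointing down it reaches from about 0.35 to 0.9 m from the base axis. Payload 19.9 kg.
Tool frame: the origin (TCP) lies between the finger pads; the fingertips stand 8 mm ahead of it and the grasp point (between the pads) lies 11 mm behind it (tcp_to_tips is the z of the fingertips in the tool frame, in m); z points along the fingers, y is the direction in which the jaws open and shut (so a half turn about z gives the same grasp; the last joint's range is limited). The gripper opens to 85 mm and grips with 20 to 120 N. Pads are 22 mm wide; open, the fingers measure 114 mm over their backs; the gripper's body (76 mm by 85 mm) begins 54 mm behind the grasp point. The pads swing forward as they close: fully open they stand 13 mm farther back than shut.
Start: joints at [1.177, 0.417, -0.01, 1.614, 0.005, 1.111, -0.053], TCP at [0.216, -0.586, 0.239] pointing down, gripper open.
Joint ranges: [-2.81, 2.81], [-0.39, 2.02], [-1.27, 1.25], [0.06, 2.57], [-1.19, 4.33], [0.19, 2], [-2.82, 2.82]. Speed limits (rad/s): [1.89, 1.89, 2.39, 2.39, 3.01, 3.01, 3.01].

### API

Orientations are given as a rotation vector (axis times angle).
In Python, from rig import observe, get_image, calibration, sign_off, tcp_to_tips gives the robot as it stands.
- The arm moves only by the tool arm_command, never from a script. Its argument "motion" is a list of rows, each a list of 7 numbers: the shift along the tool's x, y, z normalised to -1 to 1, where 1 is 0.15 m, then the turn, a rotation vector about the tool's x, y, z normalised to -1 to 1, where 1 is pi rad, then the closure, from -1 (fully open) to 1 (shut). In form: [[dx, dy, dz, rx, ry, rz, fingers], ...]. A call has 1 to 5 rows; each row is the pose to reach, as a shift and turn from the pose commanded when the call began, along the tool's axes at that moment, turning the shorter way round; what a row does not reach only later rows make up. A row lasts 1/8 s, in which the tool goes at most 62.5 mm and 10.7 degrees, less where a joint would pass 70% of its speed; a pose out of reach is approached as far as the arm can. A call with a number of a shift or a turn outside -1 to 1 is refused whole. A call with a gripper value outside its range is refused whole. The fingers move at their own pace and stop on an object; the grip force is fixed at half the most. Time passes only in rows, so rows that repeat a pose let the fingers close. It gives the time, the measured TCP pose, the force and the opening at its end, in the units of the state.
- observe(): the state, without advancing time (a new reading comes with each control period).
- get_image(name): name is "side" or "top"; returns the picture (400x640x3 uint8, red, green, blue); there is no depth.
- calibration(name): a dict with "mtx" (3x3 intrinsics, pixels), "extrinsics" (4x4, takes a point from camera to world coordinates). Camera axes: x right, y up, looking along -z (the intrinsics and any distortion apply to the point x, -y, -z); pixel columns grow to the right and rows downward; lengths in m; the calibration is good to about 2 mm. A picture is of the moment at which its call begins. calibration takes no time and is no camera call.
- sign_off(): hands the job in, once; it reports no verdict.
The state is a dict: "time_s": time; "joint_pos": joint angles; "joint_velocities": joint speeds; "joint_torque": joint torques, N m; "eef_pos": TCP position; "eef_rot": TCP orientation; "contact_force": force on the tool from outside, world axes, zero at the start; "moment": the same for the moment, N m; "width": finger opening in m.
Only numpy, scipy, OpenCV 4.12 (cv2) and the standard library are available. Lean on these libraries where they do the work, as an engineer would, in place of code of your own. Each camera call takes 0.05 s, during which the arm holds its last target.

## Working session

There is one attempt and no reset: what is moved stays moved. The work goes in short steps, Python scripts to look and compute and a tool call to move; the robot and the scene stay as the last step left them, time stands still between calls to the robot, and variables do not carry over. Pictures are saved under pics/ and viewed, and the job is handed in when it is done.

Besides the shell and the picture viewer there is one more tool, called after "Call:" as name([rows], argument=value, ...), one row to a line, values as JSON. arm_command: Moves the arm, as the interface text tells. Its arguments: {"type":"object","properties":{"motion":{"type":"array","items":{"type":"array","items":{"type":"number","minimum":-1,"maximum":1}}}},"required":["motion"]}

```bash
ls; mkdir -p pics
python3 - <<'E'
from rig import *
import cv2
print(observe()); print(tcp_to_tips)
for n in("side","top"):
    c=calibration(n);print(n,c)
    cv2.imwrite(f"pics/{n}0.png",get_image(n)[:,:,::-1])
E
```

```text
pics
{'time_s': 0.0, 'joint_pos': array([ 1.17649512,  0.41799746, -0.01027168,  1.61418477,  0.00469154,
        1.11067609, -0.05299265]), 'joint_velocities': array([-0.00231248,  0.0005997 , -0.00206265,  0.00045582, -0.00042713,
        0.00036714, -0.00069748]), 'joint_torque': array([ 9.42394836e-04, -8.64435339e+01,  6.79388624e-01, -4.34887362e+01,
        1.90615427e-02,  7.45212397e-03, -1.26532069e-05]), 'eef_pos': array([ 0.21581356, -0.5861972 ,  0.23864129]), 'eef_rot': array([-3.09166167e+00, -5.51072382e-01,  4.91500198e-04]), 'contact_force': array([ 0.43459023,  0.03674085, -0.59751191]), 'moment': array([ 0.02146965, -0.00668624,  0.01274232]), 'width': 0.08515610123805029}
0.008
side {'mtx': array([[410.30718254,   0.        , 317.75694744],
       [  0.        , 410.30718254, 202.55519589],
       [  0.        ,   0.        ,   1.        ]]), 'extrinsics': array([[ 0.95259478,  0.15661559, -0.2608347 ,  0.36046303],
       [-0.30422502,  0.49939588, -0.81120336, -0.69293774],
       [ 0.00321268,  0.85210053,  0.52336829,  0.62815302],
       [ 0.        ,  0.        ,  0.        ,  1.        ]])}
top {'mtx': array([[441.69500876,   0.        , 321.34239135],
       [  0.        , 441.69500876, 201.91482084],
       [  0.        ,   0.        ,   1.        ]]), 'extrinsics': array([[ 0.00171287,  0.97256839, -0.23261083,  0.3557775 ],
       [-0.99999298,  0.00244078,  0.00284151,  0.11720966],
       [ 0.00333131,  0.23260433,  0.97256575,  1.18807253],
       [ 0.        ,  0.        ,  0.        ,  1.        ]])}
```

View pics/side0.png

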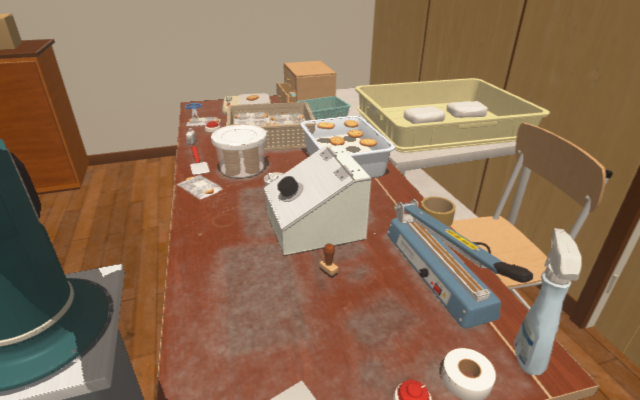

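View pics/top0.png

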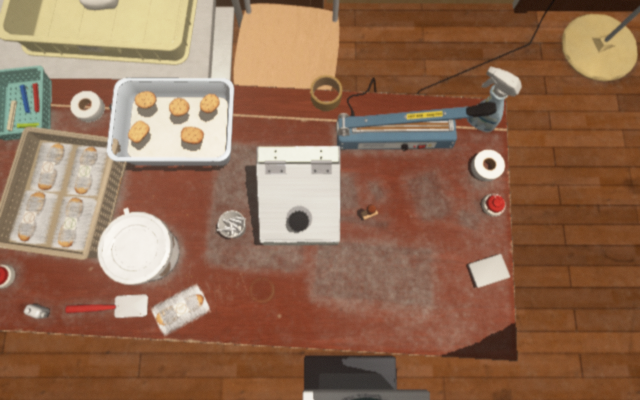

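The side view shows the bin at about (318,205), with the knob at (288,186) and the stamp at (329,262). The top view shows the lid spanning columns 257-340 and rows 147-243, the knob at (299,220), the stamp at (369,213) and the cup at (231,224). Next I triangulate.

```bash
cat > h.py <<'E'
import numpy as np, cv2
from rig import *
def ray(n,u,v):
    c=calibration(n);K=c["mtx"];E=c["extrinsics"]
    d=np.array([(u-K[0,2])/K[0,0],-(v-K[1,2])/K[1,1],-1.0])
    return E[:3,3],E[:3,:3]@d/np.linalg.norm(d)
def onz(n,u,v,z):
    o,d=ray(n,u,v);return o+d*(z-o[2])/d[2]
def tri(a,b):
    (o,d),(p,e)=ray(*a),ray(*b)
    s=np.linalg.lstsq(np.c_[d,-e],p-o,rcond=None)[0]
    A,B=o+d*s[0],p+e*s[1];return (A+B)/2,np.linalg.norm(A-B)
def dark(im,box,t=60):
    x0,y0,x1,y1=box;m=(im[y0:y1,x0:x1].max(2)<t).astype(np.uint8)
    n,l,s,c=cv2.connectedComponentsWithStats(m);i=1+np.argmax(s[1:,4]);return c[i]+[x0,y0],s[i]
E
python3 - <<'E'
from h import *
S=cv2.imread("pics/side0.png");T=cv2.imread("pics/top0.png")
ks,a=dark(S,(270,165,310,205));kt,b=dark(T,(280,200,320,240))
print(ks,a,kt,b);print("knob",tri(("side",*ks),("top",*kt)))
for n,u,v,z in [("top",369,213,0.06),("top",231,224,.079)]:print(onz(n,u,v,z))
# white lid outline
g=cv2.cvtColor(T,cv2.COLOR_BGR2HSV);m=((g[...,1]<50)&(g[...,2]>140)).astype(np.uint8)
m=m[130:260,245:350];c=max(cv2.findContours(m,0,2)[0],key=cv2.contourArea);r=cv2.minAreaRect(c);print(r,cv2.boxPoints(r)+[245,130])
cv2.imwrite("pics/c1.png",np.hstack([cv2.resize(T[130:270,210:390],(400,311),interpolation=2),cv2.resize(S[130:285,255:385],(400,477),interpolation=2)[:311]]))
cv2.imwrite("pics/c2.png",cv2.resize(S[140:290,255:405],(600,600),interpolation=2))
E
```

```text
[285.58928571 191.44642857] [10 23 12  8 56] [295.4   225.625] [10 21 13  9 40]
knob (array([0.55405222, 0.17778669, 0.11435608]), np.float64(0.0035302837344371894))
[ 0.59613056 -0.01058565  0.06      ]
[0.56256486 0.34419881 0.079     ]
((53.44976043701172, 64.44023895263672), (97.01991271972656, 83.87748718261719), 88.60282135009766) [[255.34067154 146.9672966 ]
 [339.19322205 144.92211533]
 [341.55885315 241.91317749]
 [257.70629883 243.95835876]]
```

```bash
python3 -c "
import cv2;T=cv2.imread('pics/top0.png');cv2.imwrite('pics/c3.png',cv2.resize(T[130:260,210:390],(800,578),interpolation=2))"
```

```text
(no output)
```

View pics/c2.png

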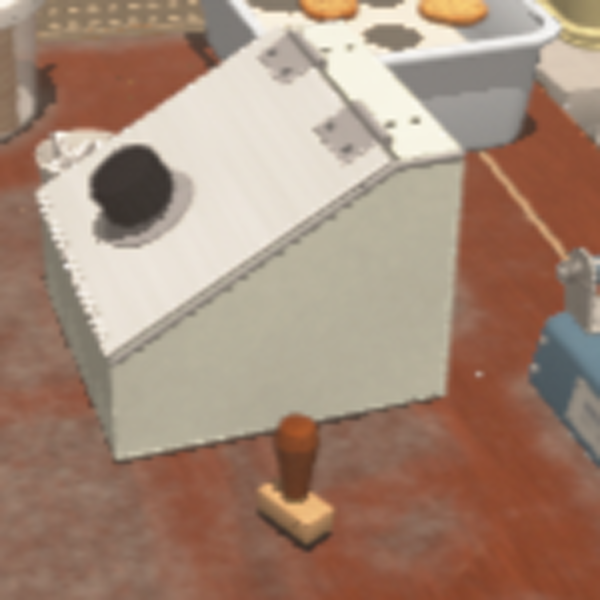

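View pics/c3.png

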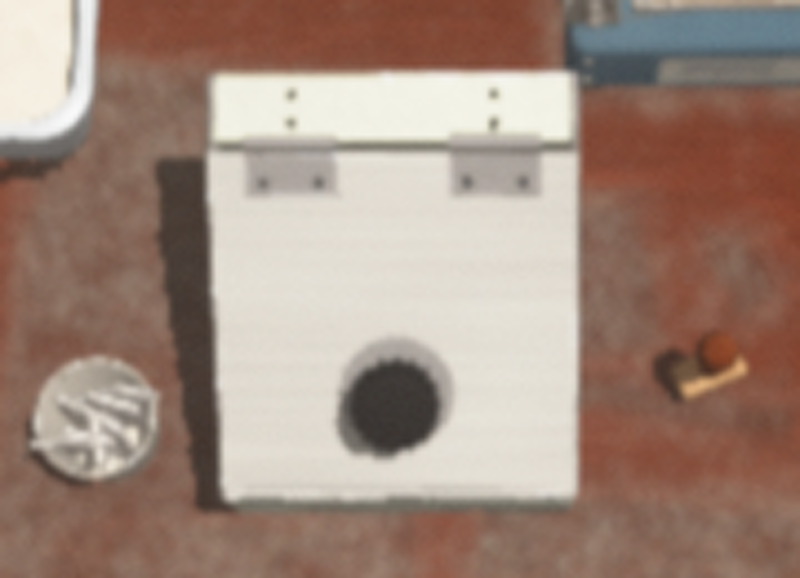

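Run:
```python
from h import *
S=cv2.imread("pics/side0.png");T=cv2.imread("pics/top0.png")
for t in(75,90,110):
  ks,a=dark(S,(270,165,310,205),t);kt,b=dark(T,(280,200,320,240),t)
  print(t,ks,a,kt,b,tri(("side",*ks),("top",*kt)))
print("hand",tri(("side",287.8,186.3),("top",299.3,220.5)))
f=lambda x,y:(210+x/4.444,130+y/4.444)
for nm,x,y,z in [("backL",210,73,.18),("backR",577,72,.18),("hL",212,147,.18),("hR",578,146,.18),("fL",222,497,.08),("fR",577,497,.08)]:print(nm,onz("top",*f(x,y),z))
print("stampbase side",onz("side",255+297/4,140+522/4,.01))
g=lambda x,y:(255+x/4,140+y/4)
print("bin bottom front R",onz("side",*g(117,460),0),"back R",onz("side",*g(445,395),0))
```

```text
75 [287.66051661 186.48339483] [  9  12  19  20 271] [298.00359712 220.88848921] [  9  12  19  19 278] (array([0.56041451, 0.17087708, 0.13179995]), np.float64(0.0007487940790720978))
90 [287.62199313 186.52233677] [  8  12  20  20 291] [297.875      220.94407895] [  8  11  20  21 304] (array([0.56035932, 0.17119923, 0.13151835]), np.float64(0.0006922476450946977))
110 [287.50750751 187.16816817] [  8  12  20  22 333] [297.62028986 221.06666667] [  7  11  22  21 345] (array([0.56032562, 0.17194366, 0.12933666]), np.float64(0.0009911452443021726))
hand (array([0.56048305, 0.16767228, 0.13414755]), np.float64(0.0016253925847564343))
backL [0.73445218 0.26947229 0.18      ]
backR [0.73562179 0.06974217 0.18      ]
hL [0.69216882 0.26689558 0.18      ]
hR [0.6932932 0.0695424 0.18     ]
fL [0.5168185  0.26871819 0.08      ]
fR [0.51726169 0.06708906 0.08      ]
stampbase side [ 0.60384458 -0.02305117  0.01      ]
bin bottom front R [0.52235569 0.07391612 0.        ] back R [0.73810056 0.07492559 0.        ]
```

Knob centre is about (0.560, 0.169, 0.134). The bin geometry predicts (0.5595, 0.169, 0.1344), so they agree, and the yaw is about 0. I'll approach along the lid normal with the jaws along the slope, so the last joint stays near 0.

```bash
cat >> h.py <<'E'
from scipy.spatial.transform import Rotation as R, Slerp
K=np.array([.560,.169,.134]);H=np.array([.6925,.169,.18])
def lidR(th,tw=0):  # tool orientation normal to lid at opening th, twisted by tw about tool z
    a=np.pi/6-th;c,s=np.cos(a),np.sin(a)
    return R.from_matrix(np.c_[[0,1,0],[c,0,s],[s,0,-c]])*R.from_rotvec([0,0,tw])
def knob(th,off):  # point on knob axis, off = along outward normal from knob centre
    a=np.pi/6-th;c,s=np.cos(a),np.sin(a)
    return H-.138*np.array([c,0,s])+(.027+off)*np.array([-s,0,c])
def row(p,Rt,p0=None,R0=None):
    o=observe();p0=o["eef_pos"] if p0 is None else p0;R0=R.from_rotvec(o["eef_rot"]) if R0 is None else R0
    return np.round(np.r_[R0.inv().apply(p-p0)/.15,(R0.inv()*Rt).as_rotvec()/np.pi],3)
def st():
    o=observe();print("t",o["time_s"],"p",o["eef_pos"].round(4),"z",R.from_rotvec(o["eef_rot"]).as_matrix()[:,2].round(3),"q",o["joint_pos"].round(2),"F",o["contact_force"].round(1),"M",o["moment"].round(2),"w",round(o["width"],4))
E
python3 - <<'E'
from h import *
o=observe();p0=o["eef_pos"];R0=R.from_rotvec(o["eef_rot"])
P=[p0,[.29,-.47,.27],[.36,-.35,.28],[.41,-.22,.28],[.44,-.09,.28],[.47,.04,.27],knob(0,.11)]
S=Slerp([0,1],R.concatenate([R0,lidR(0)]))
for i in range(1,len(P)):
    print(row(np.array(P[i]),S(i/6),np.array(P[i-1]),S((i-1)/6)).tolist())
print(knob(0,0),P[-1])
E
```

```text
[0.732, -0.556, -0.208, -0.024, 0.017, -0.063]
[0.819, -0.432, -0.064, -0.024, 0.017, -0.063]
[0.835, -0.406, -0.007, -0.024, 0.017, -0.063]
[0.822, -0.338, -0.02, -0.024, 0.017, -0.063]
[0.868, -0.192, 0.068, -0.024, 0.017, -0.063]
[0.875, -0.083, 0.302, -0.024, 0.017, -0.063]
[0.55948849 0.169      0.13438269] [0.50448849 0.169      0.22964548]
```

Call:
arm_command([
  [0.37,-0.28,-0.1,-0.012,0.008,-0.032,-1],
  [0.73,-0.556,-0.208,-0.024,0.017,-0.063,-1],
  [0.73,-0.556,-0.208,-0.024,0.017,-0.063,-1],
])

```text
time_s: 0.48
eef_pos: [0.2917, -0.4676, 0.2714]
eef_rot: [2.956, 0.843, 0.103]
contact_force: [-0.1, -1.3, -0.4]
width: 0.0853
```

Call:
arm_command([
  [0.41,-0.216,-0.03,-0.012,0.008,-0.032,-1],
  [0.82,-0.43,-0.064,-0.024,0.017,-0.063,-1],
  [0.82,-0.43,-0.064,-0.024,0.017,-0.063,-1],
])

```text
time_s: 0.85
eef_pos: [0.3613, -0.348, 0.2807]
eef_rot: [2.795, 1.106, 0.198]
contact_force: [-0.9, -1.6, -0.1]
width: 0.0858
```

Call:
arm_command([
  [0.41,-0.2,0,-0.012,0.008,-0.032,-1],
  [0.835,-0.406,-0.007,-0.024,0.017,-0.063,-1],
  [0.835,-0.406,-0.007,-0.024,0.017,-0.063,-1],
])

```text
time_s: 1.23
eef_pos: [0.4106, -0.2184, 0.2806]
eef_rot: [2.609, 1.347, 0.288]
contact_force: [0.6, -0.9, -0.7]
width: 0.0852
```

Call:
arm_command([
  [0.41,-0.17,0,-0.012,0.008,-0.032,-1],
  [0.82,-0.338,-0.02,-0.024,0.017,-0.063,-1],
  [0.82,-0.338,-0.02,-0.024,0.017,-0.063,-1],
])

```text
time_s: 1.6
eef_pos: [0.4403, -0.0886, 0.281]
eef_rot: [2.399, 1.567, 0.372]
contact_force: [0.7, -0.5, -0.3]
width: 0.0856
```

Run:
```python
from h import *
st();print(row(knob(0,.11),lidR(0)).tolist())
```

```text
t 1.6 p [ 0.4403 -0.0886  0.281 ] z [ 0.346 -0.07  -0.936] q [ 0.71 -0.14 -0.54  2.19 -0.09  0.71 -0.2 ] F [ 0.7 -0.5 -0.3] M [ 0.03  0.37 -0.04] w 0.0856
[1.718, -0.422, 0.349, -0.049, 0.033, -0.125]
```

Call:
arm_command([
  [0.43,-0.1,0.03,-0.012,0.008,-0.032,-1],
  [0.868,-0.192,0.068,-0.024,0.017,-0.063,-1],
  [0.868,-0.192,0.068,-0.024,0.017,-0.063,-1],
])

```text
time_s: 1.98
eef_pos: [0.4705, 0.0411, 0.2712]
eef_rot: [2.173, 1.761, 0.45]
contact_force: [-0.0, -0.8, -0.6]
width: 0.0852
```

Run:
```python
from h import *
st();print(row(knob(0,.11),lidR(0)).tolist())
```

```text
t 1.975 p [0.4705 0.0411 0.2712] z [ 0.427 -0.04  -0.903] q [ 0.62 -0.12 -0.79  2.21  0.06  0.59 -0.44] F [-0.  -0.8 -0.6] M [-0.04  0.41 -0.06] w 0.0852
[0.866, -0.087, 0.313, -0.025, 0.015, -0.063]
```

Call:
arm_command([
  [0.43,-0.04,0.15,-0.012,0.008,-0.032,-1],
  [0.866,-0.087,0.31,-0.025,0.015,-0.063,-1],
  [0.866,-0.087,0.31,-0.025,0.015,-0.063,-1],
  [0.866,-0.087,0.31,-0.025,0.015,-0.063,-1],
])

```text
time_s: 2.48
eef_pos: [0.5047, 0.168, 0.2289]
eef_rot: [1.93, 1.925, 0.514]
contact_force: [-0.5, -1.1, 0.1]
width: 0.0854
```

Run:
```python
from h import *
st();
for o in (.03,-.005,-.006):print(row(knob(0,o),lidR(0)).tolist())
T=get_image("top")[:,:,::-1];S=get_image("side")[:,:,::-1]
cv2.imwrite("pics/s2.png",cv2.resize(S[100:290,205:405],(600,570),interpolation=2))
cv2.imwrite("pics/t2.png",cv2.resize(T[130:260,210:390],(800,578),interpolation=2))
```

```text
t 2.475 p [0.5047 0.168  0.2289] z [ 0.498 -0.001 -0.867] q [ 0.46  0.15 -1.03  2.18  0.79  0.56 -1.15] F [-0.5 -1.1  0.1] M [-0.04  0.53 -0.01] w 0.0854
[0.007, 0.002, 0.528, -0.001, 0.0, -0.001]
[0.008, 0.003, 0.762, -0.001, 0.0, -0.001]
[0.008, 0.003, 0.768, -0.001, 0.0, -0.001]
```

View pics/s2.png

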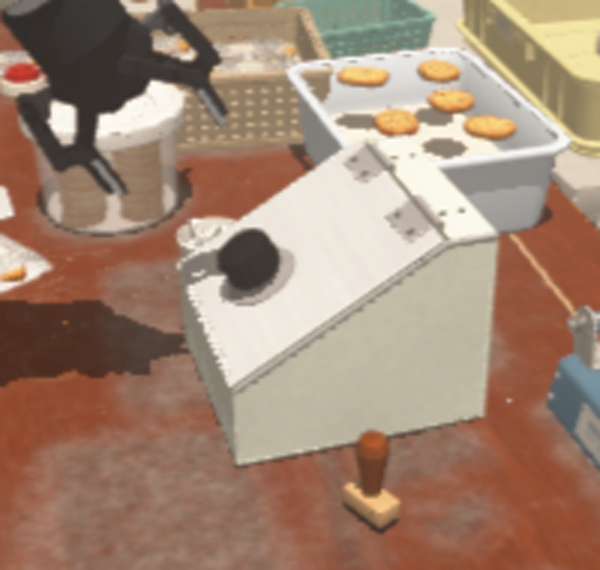

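The side view shows the open jaws, at about (70,170) to (215,105) in the crop, straddling the knob axis along the slope. The knob is at (249,262). Moving in.

Call:
arm_command([
  [0.004,0.001,0.26,0,0,0,-1],
  [0.007,0.002,0.53,-0.001,0,-0.001,-1],
  [0.008,0.003,0.65,-0.001,0,-0.001,-1],
  [0.008,0.003,0.765,-0.001,0,-0.001,-1],
  [0.008,0.003,0.765,-0.001,0,-0.001,-1],
])

```text
time_s: 3.2
eef_pos: [0.5623, 0.1657, 0.1303]
eef_rot: [1.926, 1.921, 0.512]
contact_force: [-0.7, 0.6, -0.1]
width: 0.0854
```

Run:
```python
from h import *
st();
print(row(knob(0,-.006),lidR(0)).tolist())
S=get_image("side")[:,:,::-1]
cv2.imwrite("pics/s3.png",cv2.resize(S[100:290,205:405],(600,570),interpolation=2))
```

```text
t 3.2 p [0.5623 0.1657 0.1303] z [ 0.502 -0.006 -0.865] q [ 0.23  0.44 -0.8   2.15  1.32  0.55 -1.58] F [-0.7  0.6 -0.1] M [ 0.03  0.53 -0.03] w 0.0854
[0.022, -0.002, 0.007, 0.001, 0.002, -0.0]
```

View pics/s3.png

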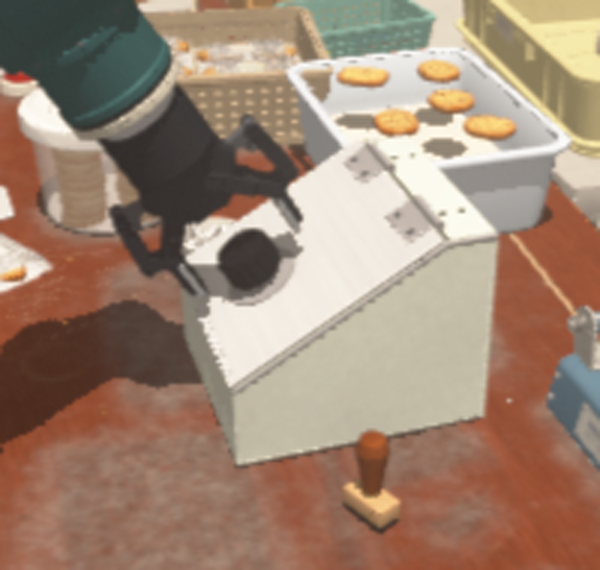

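Run:
```python
from h import *
def proj(n,P):
    c=calibration(n);p=np.linalg.inv(c["extrinsics"])@np.r_[P,1];q=c["mtx"]@[p[0],-p[1],-p[2]];return q[:2]/q[2]
o=observe();Rt=R.from_rotvec(o["eef_rot"]);p=o["eef_pos"]
f=lambda q:((q-[205,100])*3).round(0)
for nm,l in [("tcp",[0,0,0]),("tipA",[0,.0425,-.005]),("tipB",[0,-.0425,-.005]),("tipA edge",[-.011,.0425,-.005]),("tipB edge",[-.011,-.0425,-.005])]:print(nm,f(proj("side",p+Rt.apply(l))))
for off in (-.015,0,.015):print("knob",off,f(proj("side",knob(0,off))), (proj("top",knob(0,off))))
T=get_image("top")[:,:,::-1];cv2.imwrite("pics/t3.png",cv2.resize(T[130:260,210:390],(800,578),interpolation=2))
```

```text
tcp [252. 263.]
tipA [292. 229.]
tipB [206. 288.]
tipA edge [295. 235.]
tipB edge [209. 294.]
knob -0.015 [257. 270.] [298.98862497 219.22277325]
knob 0 [248. 258.] [298.70134016 221.21533648]
knob 0.015 [238. 245.] [298.40624411 223.26207725]
```

View pics/t3.png

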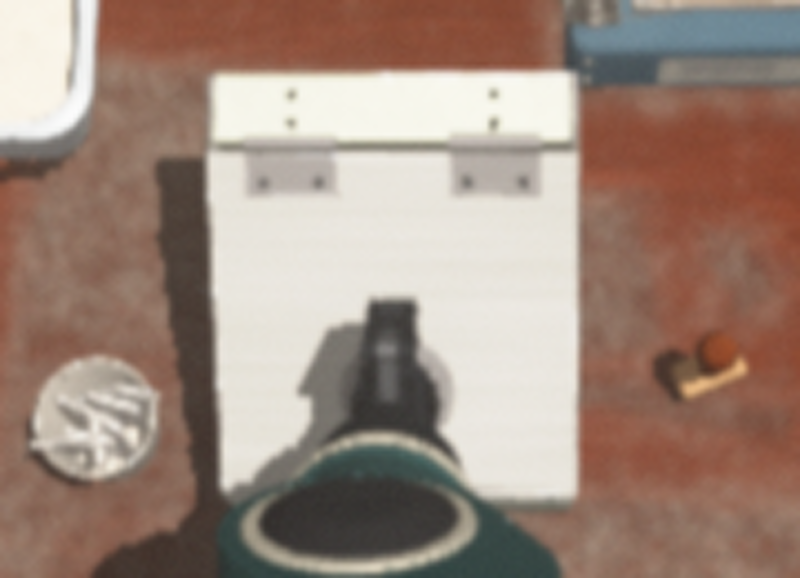

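In the top view the finger column is about 393 in the crop and the knob ring centre about 398, so the jaws are centred to within 1-2 mm. Closing now.

Call:
arm_command([
  [0,0,0,0,0,0,0],
  [0,0,0,0,0,0,1],
  [0,0,0,0,0,0,1],
  [0,0,0,0,0,0,1],
  [0,0,0,0,0,0,1],
])

```text
time_s: 3.92
eef_pos: [0.561, 0.1676, 0.1311]
eef_rot: [1.922, 1.924, 0.514]
contact_force: [-21.1, -4.4, 21.1]
width: 0.0431
```

Call:
arm_command([
  [0,0,0,0,0,0,1],
  [0,0,0,0,0,0,1],
  [0,0,0,0,0,0,1],
])

```text
time_s: 4.3
eef_pos: [0.561, 0.1676, 0.1311]
eef_rot: [1.922, 1.924, 0.514]
contact_force: [-20.6, -5.0, 20.0]
width: 0.0434
```

Run:
```python
from h import *
st()
o=observe();p0=o["eef_pos"];R0=R.from_rotvec(o["eef_rot"])
for th in(.03,.06,.09):print(row(p0+knob(th,-.006)-knob(0,-.006),lidR(th)*lidR(0).inv()*R0).tolist())
```

```text
t 4.3 p [0.561  0.1676 0.1311] z [ 0.503 -0.004 -0.864] q [ 0.23  0.44 -0.8   2.15  1.32  0.55 -1.58] F [-20.6  -5.   20. ] M [-0.87  2.27 -0.58] w 0.0434
[-0.0, 0.005, -0.028, 0.01, 0.0, -0.0]
[-0.0, 0.01, -0.055, 0.019, 0.0, -0.0]
[-0.0, 0.017, -0.082, 0.029, 0.0, -0.0]
```

Gripped, with a width of 43 mm (the knob is 45). The closing pads press the lid with about 27 N. Now I lift slightly along the arc to try the catch.

Call:
arm_command([
  [0,0.005,-0.028,0.01,0,0,1],
  [0,0.005,-0.028,0.01,0,0,1],
  [0,0.01,-0.055,0.019,0,0,1],
  [0,0.01,-0.055,0.019,0,0,1],
])

```text
time_s: 4.8
eef_pos: [0.5574, 0.1668, 0.1365]
eef_rot: [1.964, 1.963, 0.458]
contact_force: [7.3, 2.7, -31.0]
width: 0.0431
```

```bash
python3 -c "
from h import *
st()
F=observe()['contact_force'];print('normal',F@[-.5,0,.866])"
```

```text
t 4.8 p [0.5574 0.1668 0.1365] z [ 0.446 -0.004 -0.895] q [ 0.28  0.44 -0.85  2.11  1.15  0.58 -1.4 ] F [  7.3   2.7 -31. ] M [0.62 2.28 0.38] w 0.0431
normal -30.433811008088124
```

It was lifted 0.047 rad by position and is still pulling 30 N, against 8 N at most for a free lid. So the catch is on. I relax the pull and test the turn direction.

Call:
arm_command([
  [0,-0.003,0.03,-0.01,0,0,1],
  [0,-0.003,0.03,-0.01,0,0,1],
  [0,-0.003,0.03,-0.01,0,0.05,1],
])

```text
time_s: 5.18
eef_pos: [0.5595, 0.167, 0.1336]
eef_rot: [2.106, 1.794, 0.527]
contact_force: [-9.1, -2.3, -5.0]
width: 0.0429
```

```bash
python3 -c "
from h import *
st()
F=observe()['contact_force'];print('normal',F@[-.5,0,.866])"
```

```text
t 5.175 p [0.5595 0.167  0.1336] z [ 0.476 -0.007 -0.879] q [ 0.23  0.43 -0.8   2.13  1.22  0.55 -1.65] F [-9.1 -2.3 -5. ] M [-0.38  2.12 -0.15] w 0.0429
normal 0.20204435761812056
```

Positive rz lowers q7, so I turn the negative way: -0.55 in total, a quarter turn from the original grip.

Call:
arm_command([
  [0,0,0,0,0,-0.055,1],
  [0,0,0,0,0,-0.11,1],
  [0,0,0,0,0,-0.165,1],
  [0,0,0,0,0,-0.22,1],
  [0,0,0,0,0,-0.275,1],
])

```text
time_s: 5.8
eef_pos: [0.5603, 0.1674, 0.1343]
eef_rot: [1.112, 2.43, 0.275]
contact_force: [-1.7, -0.3, -3.6]
width: 0.0431
```

```bash
python3 -c "
from h import *
st()
print((R.from_rotvec(observe()['eef_rot'])).as_matrix().round(2))"
```

```text
t 5.8 p [0.5603 0.1674 0.1343] z [ 0.478 -0.006 -0.879] q [ 0.3   0.46 -0.89  2.13  1.27  0.6  -0.8 ] F [-1.7 -0.3 -3.6] M [ 0.15  0.78 -0.01] w 0.0431
[[-0.57  0.67  0.48]
 [ 0.76  0.65 -0.01]
 [-0.32  0.36 -0.88]]
```

Call:
arm_command([
  [0,0,0,0,0,-0.055,1],
  [0,0,0,0,0,-0.11,1],
  [0,0,0,0,0,-0.165,1],
  [0,0,0,0,0,-0.22,1],
  [0,0,0,0,0,-0.275,1],
])

```text
time_s: 6.42
eef_pos: [0.5605, 0.1681, 0.1346]
eef_rot: [-0.008, 2.643, -0.009]
contact_force: [0.2, 4.1, -3.3]
width: 0.0434
```

Call:
arm_command([
  [0,0,0,0,0,0,1],
])

```text
time_s: 6.55
eef_pos: [0.5606, 0.1681, 0.1346]
eef_rot: [0.001, 2.643, -0.006]
contact_force: [-1.3, 3.2, -1.3]
width: 0.0429
```

```bash
cat >> h.py <<'E'
def lift(d):  # rows for lid opening increments from the current pose about the hinge line
    o=observe();p0=o["eef_pos"];R0=R.from_rotvec(o["eef_rot"])
    for a in d:
        q=R.from_rotvec([0,a,0]);print(a,row(H+q.apply(p0-H),q*R0).tolist())
E
python3 -c "
from h import *
st()
print((R.from_rotvec(observe()['eef_rot'])).as_matrix().round(2))
lift([.03,.06,.09])"
```

```text
t 6.55 p [0.5606 0.1681 0.1346] z [ 0.478 -0.005 -0.878] q [ 0.36  0.5  -0.98  2.13  1.31  0.65  0.04] F [-1.3  3.2 -1.3] M [0.74 0.57 0.41] w 0.0429
[[-0.88  0.    0.48]
 [-0.    1.   -0.  ]
 [-0.48 -0.   -0.88]]
0.03 [-0.005, -0.0, -0.027, -0.0, 0.01, -0.0]
0.06 [-0.011, -0.0, -0.055, -0.0, 0.019, -0.0]
0.09 [-0.018, -0.0, -0.082, -0.0, 0.029, -0.0]
```

Turned by a quarter; the jaws now lie along y. Trying the lid again.

Call:
arm_command([
  [-0.005,0,-0.027,0,0.01,0,1],
  [-0.011,0,-0.055,0,0.019,0,1],
  [-0.011,0,-0.055,0,0.019,0,1],
])

```text
time_s: 6.92
eef_pos: [0.558, 0.1681, 0.1427]
eef_rot: [0.007, 2.703, -0.006]
contact_force: [-4.7, 3.1, 2.7]
width: 0.0429
```

```bash
python3 -c "
from h import *
st()
lift([.06,.12,.18])"
```

```text
t 6.925 p [0.558  0.1681 0.1427] z [ 0.425 -0.005 -0.905] q [ 0.41  0.51 -1.02  2.09  1.17  0.69  0.18] F [-4.7  3.1  2.7] M [0.74 0.81 0.34] w 0.0429
0.06 [-0.011, -0.0, -0.055, 0.0, 0.019, -0.0]
0.12 [-0.025, -0.0, -0.109, 0.0, 0.038, -0.0]
0.18 [-0.043, -0.001, -0.162, 0.0, 0.057, -0.0]
```

It moved 8.5 mm with little force, so the lid is free. Continuing along the arc.

Call:
arm_command([
  [-0.011,0,-0.055,0,0.019,0,1],
  [-0.025,0,-0.109,0,0.038,0,1],
  [-0.043,0,-0.162,0,0.057,0,1],
  [-0.043,0,-0.162,0,0.057,0,1],
])

```text
time_s: 7.42
eef_pos: [0.5535, 0.1681, 0.1673]
eef_rot: [0.008, 2.883, -0.007]
contact_force: [-5.5, 1.8, 3.5]
width: 0.043
```

```bash
python3 -c "
from h import *
st()
S=get_image('side')[:,:,::-1]
cv2.imwrite('pics/s4.png',cv2.resize(S[100:290,205:405],(600,570),interpolation=2))
lift([.06,.12,.18,.24,.28])"
```

```text
t 7.425 p [0.5535 0.1681 0.1673] z [ 0.256 -0.005 -0.967] q [ 0.49  0.57 -1.13  1.96  0.88  0.88  0.47] F [-5.5  1.8  3.5] M [0.56 0.85 0.09] w 0.043
0.06 [-0.011, -0.0, -0.055, 0.0, 0.019, -0.0]
0.12 [-0.025, -0.0, -0.109, 0.0, 0.038, -0.0]
0.18 [-0.043, -0.001, -0.162, 0.0, 0.057, -0.0]
0.24 [-0.063, -0.001, -0.214, 0.0, 0.076, -0.0]
0.28 [-0.079, -0.001, -0.247, 0.0, 0.089, -0.0]
```

View pics/s4.png

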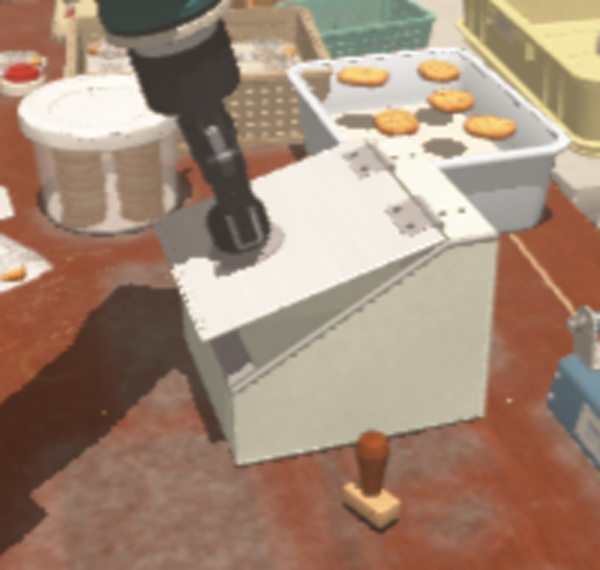

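The crop shows the knob held and the front edge raised to about (205,335), with a gap above the bin rim. q3 is at -1.13 and its limit is -1.27, so I take small steps.

Call:
arm_command([
  [-0.011,0,-0.055,0,0.019,0,1],
  [-0.02,0,-0.09,0,0.032,0,1],
  [-0.02,0,-0.09,0,0.032,0,1],
])

```text
time_s: 7.85
eef_pos: [0.553, 0.1681, 0.181]
eef_rot: [0.008, 2.983, -0.008]
contact_force: [-5.8, 2.6, 2.6]
width: 0.043
```

```bash
python3 -c "
from h import *
st()
lift([.04,.08,.12,.16])"
```

```text
t 7.85 p [0.553  0.1681 0.181 ] z [ 0.158 -0.006 -0.987] q [ 0.5   0.6  -1.16  1.88  0.78  1.    0.57] F [-5.8  2.6  2.6] M [0.45 0.86 0.03] w 0.043
0.04 [-0.007, -0.0, -0.037, 0.0, 0.013, -0.0]
0.08 [-0.015, -0.0, -0.073, 0.0, 0.025, -0.0]
0.12 [-0.025, -0.001, -0.109, 0.0, 0.038, -0.0]
0.16 [-0.036, -0.001, -0.144, 0.0, 0.051, -0.0]
```

Call:
arm_command([
  [-0.007,0,-0.037,0,0.013,0,1],
  [-0.015,0,-0.073,0,0.025,0,1],
  [-0.025,0,-0.109,0,0.038,0,1],
  [-0.036,0,-0.144,0,0.051,0,1],
  [-0.036,0,-0.144,0,0.051,0,1],
])

```text
time_s: 8.48
eef_pos: [0.5549, 0.1681, 0.2031]
eef_rot: [-0.009, -3.14, 0.01]
contact_force: [-5.4, 2.0, 4.1]
width: 0.043
```

```bash
python3 -c "
from h import *
st()
T=get_image('top')[:,:,::-1];S=get_image('side')[:,:,::-1]
cv2.imwrite('pics/s5.png',cv2.resize(S[100:290,205:405],(600,570),interpolation=2))
cv2.imwrite('pics/t5.png',cv2.resize(T[130:260,210:390],(800,578),interpolation=2))
for t in(.45,.5,.524,.55):print(t,knob(t,-.006))"
```

```text
t 8.475 p [0.5549 0.1681 0.2031] z [-0.001 -0.006 -1.   ] q [ 0.48  0.67 -1.17  1.74  0.66  1.2   0.69] F [-5.4  2.   4.1] M [ 0.16  0.94 -0.06] w 0.043
0.45 [0.55332941 0.169      0.19079569]
0.5 [0.5540429  0.169      0.19773782]
0.524 [0.55450844 0.169      0.20105537]
0.55 [0.55510245 0.169      0.20463563]
```

View pics/s5.png

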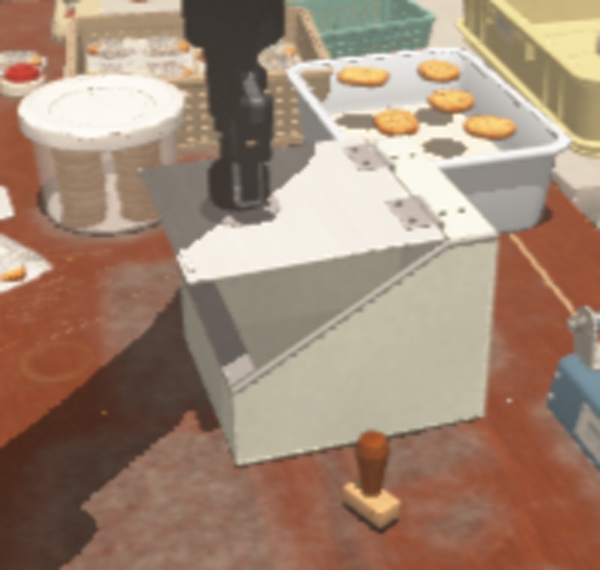

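View pics/t5.png

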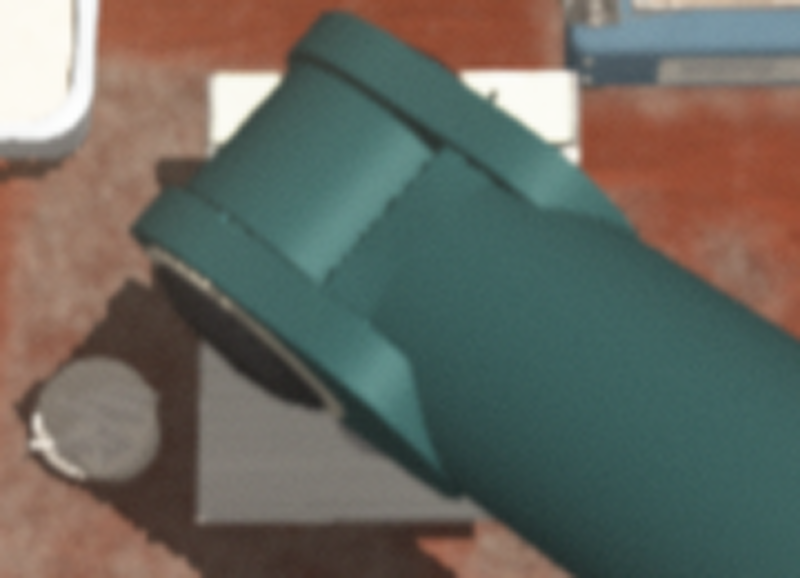

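The lid looks level; its front right corner is at about (187,281) in the side crop. I check its angle from that corner's ray on the lid's side plane.

```bash
python3 -c "
from h import *
for y in(.067,.07,.073):
  o,d=ray('side',205+187/3,100+281/3);p=o+d*(y-o[1])/d[1];v=H-p;print(p,np.hypot(v[0],v[2]),'th',np.pi/6-np.arctan2(v[2],v[0]))
"
```

```text
[0.49059099 0.067      0.18133474] 0.2019134264475857 th 0.5302092674504366
[0.49110469 0.07       0.17957084] 0.20139576700774117 th 0.5214678277805153
[0.4916184  0.073      0.17780694] 0.20089357539724834 th 0.5126820104085053
```

That gives 0.52 rad. Releasing the knob.

Call:
arm_command([
  [0,0,0,0,0,0,-0.3],
  [0,0,0,0,0,0,-1],
  [0,0,0,0,0,0,-1],
  [0,0,0,0,0,0,-1],
])

```text
time_s: 9.07
eef_pos: [0.5552, 0.1679, 0.2032]
eef_rot: [-0.004, -3.141, 0.009]
contact_force: [0.1, -0.2, -0.4]
width: 0.0855
```

Call:
arm_command([
  [0,0,-0.1,0,0,0,-1],
  [0,0,-0.25,0,0,0,-1],
  [0,0,-0.4,0,0,0,-1],
  [0,0,-0.55,0,0,0,-1],
  [0,0,-0.55,0,0,0,-1],
])

```text
time_s: 9.7
eef_pos: [0.5557, 0.169, 0.2883]
eef_rot: [0.003, 3.14, -0.008]
contact_force: [0.8, -0.2, -1.7]
width: 0.0856
```

```bash
python3 -c "
from h import *
st()
T=get_image('top')[:,:,::-1];S=get_image('side')[:,:,::-1]
cv2.imwrite('pics/s6.png',cv2.resize(S[100:290,205:405],(600,570),interpolation=2))
cv2.imwrite('pics/t6.png',T)"
```

```text
t 9.7 p [0.5557 0.169  0.2883] z [ 0.002 -0.005 -1.   ] q [ 0.51  0.57 -1.21  1.64  0.55  1.32  0.77] F [ 0.8 -0.2 -1.7] M [ 0.    0.01 -0.01] w 0.0856
```

View pics/s6.png

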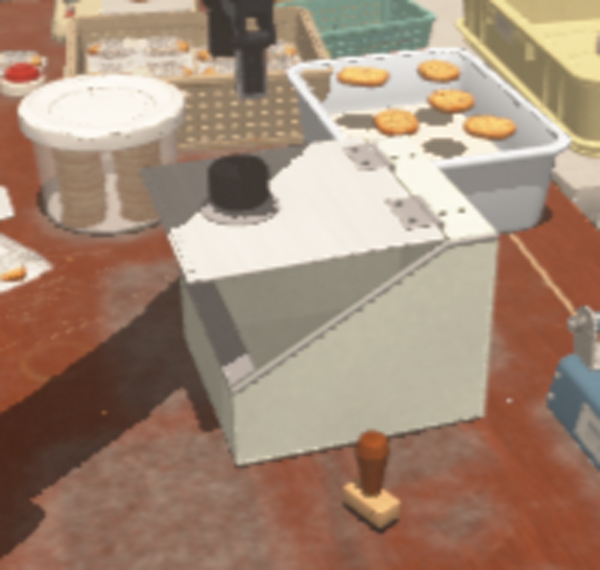

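The lid still stands level with its corner at about (186,281), and the knob at (240,185) is free. The stamp is upright and in place at (372,490). I let the arm settle, then hand in.

Call:
arm_command([
  [0,0,0,0,0,0,-1],
  [0,0,0,0,0,0,-1],
])

```text
time_s: 10.05
eef_pos: [0.555, 0.1685, 0.2854]
eef_rot: [-0.003, -3.14, 0.009]
contact_force: [0.0, 1.3, 0.4]
width: 0.0852
```

```bash
python3 -c "
from h import *
st();print(sign_off())"
```

```text
t 10.05 p [0.555  0.1685 0.2854] z [-0.002 -0.006 -1.   ] q [ 0.51  0.57 -1.21  1.65  0.55  1.32  0.77] F [0.  1.3 0.4] M [-0.   -0.01 -0.01] w 0.0852
the job is handed in; nothing more can be done
None
```

The lid is open and standing level, and the job was handed in at about 10 s of the 40 s allowed; no verdict was reported.

- **What I did:** I gripped the knob and tried the lid. It held against about 30 N, so the catch was on. A quarter turn freed it, and I swung it up to level, let go and backed the arm off.
- **Lid angle:** Before release, the front corner in the side view gave about 0.52 rad (0.524 is level). After release the corner was at the same place in the picture, which I judged by eye.
- **Robot clear:** The fingers are open and about 60 mm above the knob, with contact force close to zero.
- **Stamp and cup:** In the last side view the stamp stands where it was at the start. The cup was upright and in place in the top view taken just before release; I did not check it again afterwards.
- **Forces and joints:** The closing fingers pressed the knob with about 27 N for a moment. Joint 3 came within about 0.06 rad of its limit but did not pass it. No check failed.

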